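Open the laptop and raise the overhead phone stand

ROBOT

A 6-joint arm with a two-finger parallel gripper is mounted at the origin on the work surface. World frame = base frame: x ahead of the robot, y to its left, z up, the work surface at z = 0. Lengths are in m, angles in degrees, forces in N, time in s.
With the tool pointing down it reaches from about 0.35 to 0.875 m from the base axis. Payload 4.2 kg.
Tool frame: the origin (TCP) lies midway between the tips of the shut fingers; the grasp point (between the pads) lies 19 mm behind it; z points along the fingers, y is the line along which they close (so a half turn about z gives the same grasp; the last joint's range is limited). The gripper opens to 87 mm and grips with 3 to 60 N. Pads are 19 mm wide; open, the fingers measure 117 mm over their backs; the gripper's body (75 mm by 190 mm) begins 51 mm behind the grasp point.
Start: joints at [87.64, 22.042, 0.453, 0, -68.411, -14.817], TCP at [0.185, 0.597, 0.223] pointing down, gripper open.
Joint ranges: [-179.83, 179.83], [-69.29, 118.12], [-61.27, 80.66], [-181.25, 117.63], [-171.15, -9.14], [-177.46, 177.46]. Speed limits (degrees/s): [159.86, 159.86, 180, 180, 180, 180].

INTERFACE

Orientations are given as [roll, pitch, yaw] about the fixed x, y, z axes, in that order (R = Rz(yaw) Ry(pitch) Rx(roll)).
In Python, from workcell import env gives the robot as it stands. The module is installed in compiled form; this text tells all that it offers. Calls block until the motion is done:
- env.goto(position, orientation): joint-space move of the TCP to a pose.
- env.move_straight(position, rotation=None, rate=0.15, force_limit=None): straight line of the TCP; rotation=None keeps the orientation; rate is the mean speed in m/s. With force_limit (N) it stops when the force on the tool has changed by that much, and returns True; else False.
- env.set_joints(angles): joint-space move.
- env.gripper_to(opening, grasp_force=None): opening from 0.0 (shut) to 1.0 (fully open); grasp_force is the grip in N (None keeps the last); returns when the fingers have stopped.
- env.dwell(seconds).
- env.inverse_kinematics(position, orientation): joint angles nearest the present ones, or None.
- env.read_state(): the state.
- env.grab_frame(name): name is "scene" or "top" or "wrist"; returns a dict with "image" (420x560x3 uint8, blue, green, red), "fx", "fy", "cx", "cy" (pixels), "position" and "orientation" of the camera in the world. Camera axes: x right, y up, looking along -z (the intrinsics and any distortion apply to the point x, -y, -z); pixel columns grow to the right and rows downward; lengths in m; the calibration is good to about 2 mm. A picture is of the moment at which its call begins. There is no depth.
A pose or a line that the arm cannot do raises env.Unreachable and nothing moves.
- env.close_job(): hands the job in; it is judged then, once.
Trained networks look in a picture, given as the dict that the camera call returned (one of the last four; its "shot" number tells which), for a name from the list of things; names that differ only in an ending like _2 or _b are one class to them, and where a whole thing is asked for, a point or a joint stands for the part that bears it (a point fixed in the world has none). Each returns a list of dicts, best first, with "score" (0 to 1); they miss things now and then, are a little off and sometimes report something else, mostly with a low value. They report only what shows in the picture. A call takes as long as a camera call.
- env.search_frame(picture, thing): "xyz" ([x, y, z] in m, in world coordinates, good to about 4 mm: the middle of the surface that is visible of it).
- env.trace(picture, thing): "mask" (420x560 bool, what is visible of it).
The state is a dict: "clock": time; "joint_positions": joint angles; "qvel": joint speeds; "joint_torque": joint torques, N m; "position": TCP position; "tool_rot": TCP orientation; "force": force on the tool from outside, world axes, zero at the start; "wrist_torque": the same for the moment, N m; "opening": opening from 0.0 (shut) to 1.0 (fully open); "finger_force": force on a finger pad.
Only numpy, scipy, OpenCV 4.12 (cv2) and the standard library are available. Lean on these libraries where they do the work, as an engineer would, in place of code of your own. Each camera call takes 0.05 s, during which the arm holds its last target. There are 200 camera calls.

TASK

Get the counter ready for the online knitting lesson: first open the laptop screen further until it leans back a little past upright, about 105 degrees from the keyboard, so that the phone's picture can be watched. Then squeeze the release button of the phone stand's grip and, with it squeezed, pull the column up past its first stop to the second stop, the very top of its travel. Finish while holding it there with the button still squeezed, so that I can tighten the clamp screw, and leave the dish, needle jar, mug and tape measure where they are.

Things in the scene. Friction and masses are not known exactly. Their poses are not given: they have to be found in the camera images.
- laptop: Aluminium laptop, 290 mm wide (y) and 200 mm deep (x), base 14 mm thick; it does not slide on its rubber feet. Origin: centre of the base's underside; x points from the front edge (towards the robot) to the hinge, z up. It stands left or right of the phone stand.
- screen (a joint): Opening angle of the laptop screen in rad: 0 closed on the keyboard, pi/2 upright, 2.4 its limit; 105 degrees is 1.83. It starts about half open, 0.85 to 1.15. The hinge is stiff: the screen stays where it is left; moving it takes about 2 to 4 N at its free edge.
- screen_hinge (a point): Middle of the screen's hinge line, at the laptop's far edge, 17 mm above the counter; the line runs along the laptop's y. The frame turns with the screen: its -x points along the panel from the hinge to the free edge, and y stays the laptop's y.
- screen_edge (a point): Middle of the screen's free edge, 195 mm from the hinge; the panel is 288 mm wide and 6 mm thick. At the start this edge leans towards the robot: it can be pushed away (along the laptop's +x) with closed fingertips set down some 25 mm lower than the edge on its keyboard side, or pinched. Frame parallel to that of screen_hinge.
- stand: Overhead phone stand, fixed to the counter: white board 260 x 160 x 10 mm (from 60 mm behind the origin to 200 mm ahead along its x), steel post 16 mm thick, and around the post the telescoping column: clamp collar with thumb screw at its foot, aluminium sleeve 24 mm thick, boom with phone, grip on top. Origin: underside of the board, on the post's axis; z up.
- phone (a point): Middle of the phone (148 x 71 x 8 mm, flat, long side along the boom) in a clamp under the boom; the boom runs from the sleeve along the stand's +x, 20 mm above this point, which is 148 mm from the post and 128 mm above the counter when the column is down. Moves with the column; frame parallel to the stand's.
- grip (a point): Centre of the grip, on the post's axis; 190 mm above the counter with the column down, 310 mm at the second stop. Black block 40 mm (stand's x) x 30 mm (y) x 50 mm (z), top 25 mm above this point, nothing above it. Squeezed with fingers that close along the stand's y, one on the release button, one on the plain face behind it. Frame parallel to the stand's.
- button_face (a point): Middle of the grey release button's outer face, 26 mm wide and 34 mm high, on the grip's +y face at the height of the grip's centre; 6 mm proud when out, so grip and button measure 36 mm across, 30 mm when pressed. Frame parallel to the stand's.
- release (a joint): Travel of the release button in m: 0 out, 0.006 pressed flush with the grip. Springs out; full travel takes about 8 N. Grip with 20 to 40 N to squeeze it and carry the column.
- column (a joint): Height of the column in m: 0 fully down (start), first stop 0.060, second stop 0.120, the end of its travel. Button out: locked at 0 and at the first stop. Button pressed more than half way: it slides freely (0.45 to 0.75 kg) and runs past the first stop without catching. The second stop does not lock: let go there, the column sinks back to the first stop.
- button_dish: Bystander: round wooden dish of buttons on the stand's board below the phone, 80 mm across, 18 mm high. Origin: centre of its underside.
- needle_jar: Bystander: white ceramic jar of knitting needles, 80 mm across, 100 mm high, needles up to 230 mm; beyond the work, in the middle. Origin: centre of its underside.
- mug: Bystander: blue mug, 82 mm across, 92 mm high, at the far left of the counter. Origin: centre of its underside.
- tape_measure: Bystander: round white tape measure case, 54 mm across, 16 mm high, between laptop and stand. Origin: centre of its underside.

How it is judged (in metres and radians):
On the way, in this order (a step that is already met when the one before it is completed fails the run):
1. the laptop screen stands still, a little past upright: 105 degrees, give or take 10, while the column is still down (value of joint screen between 1.66 and 2.007 rad and velocity of joint screen between -0.05 and 0.05 rad/s and value of joint column below 0.01 m), for 0.3 s.
2. the release button is squeezed while the column is still down (value of joint release above 0.0045 m and value of joint column below 0.01 m), for 0.1 s.
At the end, for the whole second after the job is handed in: The column is at the second stop (no more than 7 mm below it), held there by fingers that keep the release button squeezed (at least 4.5 mm of its 6 mm, 4 N or more on the grip), and the screen still stands at 105 degrees, give or take 10 (value of joint column above 0.113 m and value of joint release above 0.0045 m and contact force between the fingers and stand above 4 N and value of joint screen between 1.66 and 2.007 rad); the arm keeps its last pose, push and grip.
It fails at once if the dish of buttons pushed more than 20 mm from its place (distance of button_dish from where it was at the start of the episode above 0.02 m).
It fails at once if the needle jar pushed more than 20 mm from its place (distance of needle_jar from where it was at the start of the episode above 0.02 m).
It fails at once if the mug pushed more than 20 mm from its place (distance of mug from where it was at the start of the episode above 0.02 m).
It fails at once if the tape measure pushed more than 20 mm from its place (distance of tape_measure from where it was at the start of the episode above 0.02 m).
It also fails if it takes over 58 s, if anything falls off the work surface, if the arm or the gripper's body presses on something with over 40 N, if the wrist force passes 120 N, or if a joint passes its speed limit or range.

## Working session

There is one attempt and no reset: what is moved stays moved. The work goes in short steps, each a Python script; the robot and the scene stay as the last script left them, time stands still between calls to the robot, and variables do not carry over. Pictures are saved under pics/ and viewed, at most 10 in all, crops included, and the job is handed in when it is done.

```bash
mkdir -p pics; python3 - <<'E'
from workcell import env
import cv2
s=env.read_state();print({k:s[k] for k in('clock','position','tool_rot','opening')})
for n in('scene','top'):
    p=env.grab_frame(n);cv2.imwrite(f'pics/{n}0.png',p['image'])
    print(n,p['fx'],p['position'],p['orientation'],[k for k in p])
    for t in('laptop','screen','screen_hinge','screen_edge','stand','phone','grip','button_face','button_dish','needle_jar','mug','tape_measure'):
        print(t,[(d['xyz'],round(d['score'],2)) for d in env.search_frame(p,t)[:2]])
print(env.read_state()['clock'])
E
```

```text
{'clock': 0.0, 'position': array([0.1843511 , 0.59656926, 0.22146075]), 'tool_rot': array([ 1.79876203e+02, -2.48505760e-03, -1.71865206e+01]), 'opening': 1.0033953260520116}
scene 507.90806500005687 [1.42615772 0.12111695 1.24061295] [36.81825589 -0.57926642 89.58292775] ['image', 'fx', 'fy', 'cx', 'cy', 'position', 'orientation', 'shot']
laptop [([0.5456, 0.2769, 0.1002], 0.71), ([0.5465, 0.2763, 0.1055], 0.52)]
screen [([0.5462, 0.2718, 0.1061], 0.62)]
screen_hinge [([0.5452, 0.2768, 0.1062], 0.67), ([0.572, -0.1785, 0.1338], 0.42)]
screen_edge [([0.5448, 0.2754, 0.1016], 0.6)]
stand [([0.5602, -0.1852, 0.0104], 0.97)]
phone [([0.5709, -0.1807, 0.1336], 0.89)]
grip [([0.574, -0.1799, 0.1349], 0.7), ([0.5432, 0.2767, 0.1078], 0.27)]
button_face []
button_dish [([0.5954, -0.1512, 0.0152], 0.6)]
needle_jar [([0.7861, -0.0157, 0.0806], 0.82)]
mug [([0.4703, 0.5744, 0.055], 0.82)]
tape_measure [([0.4685, 0.0055, 0.0211], 0.69)]
top 447.0032063730281 [0.3627423  0.14298483 1.26411457] [ 11.79505867  -0.19812036 -93.97958996] ['image', 'fx', 'fy', 'cx', 'cy', 'position', 'orientation', 'shot']
laptop [([0.4948, 0.2779, 0.0159], 0.91), ([0.5758, -0.1499, 0.0154], 0.72)]
screen [([0.5365, 0.2695, 0.1197], 0.64), ([0.4471, 0.5801, 0.0438], 0.26)]
screen_hinge [([0.5386, 0.2714, 0.1199], 0.84)]
screen_edge [([0.4453, -0.2095, 0.1993], 0.72)]
stand [([0.512, -0.1808, 0.0107], 0.61), ([0.788, -0.0211, 0.0788], 0.46)]
phone [([0.5613, -0.1837, 0.1309], 0.76), ([0.4452, -0.2116, 0.201], 0.33)]
grip [([0.5588, -0.1835, 0.1297], 0.57)]
button_face [([0.4453, -0.2123, 0.2003], 0.58)]
button_dish [([0.5785, -0.147, 0.0169], 0.72)]
needle_jar [([0.7879, -0.019, 0.0766], 0.78), ([0.445, -0.2123, 0.2026], 0.46)]
mug [([0.4493, 0.58, 0.041], 0.57)]
tape_measure [([0.4621, 0.0094, 0.013], 0.7), ([0.4491, -0.2135, 0.2014], 0.41)]
1.3
```

View pics/scene0.png

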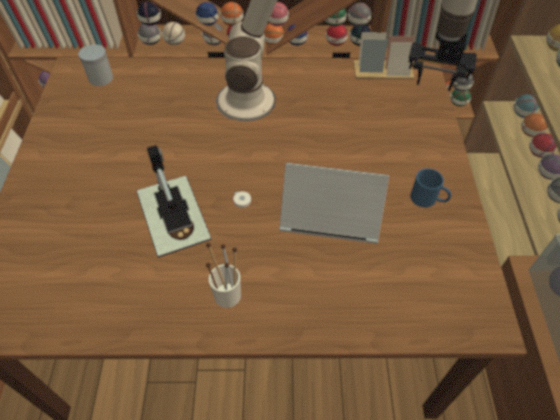

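View pics/top0.png

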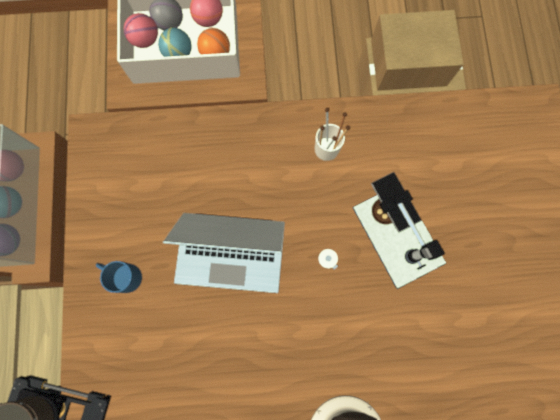

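Scene camera looks from the far side. The laptop is on the left (top view about (230,250)), the stand on the right (grip about (430,250)), turned by about 30°. The tape lies between them at (328,259). I'll enlarge both views for corners.

```bash
cat > h.py <<'E'
import numpy as np, cv2
from scipy.spatial.transform import Rotation as R
from workcell import env
def proj(c,P):
    q=(np.atleast_2d(P)-c['position'])@R.from_euler('xyz',c['orientation'],degrees=True).as_matrix()
    return np.c_[c['cx']+c['fx']*q[:,0]/-q[:,2], c['cy']-c['fy']*q[:,1]/-q[:,2]]
E
python3 - <<'E'
from h import *
S,T=env.grab_frame('scene'),env.grab_frame('top')
import pickle;pickle.dump((S,T),open('st.pkl','wb'))
a=cv2.resize(T['image'][160:300,150:460],None,fx=2.2,fy=2.2,interpolation=cv2.INTER_CUBIC)
b=cv2.resize(S['image'][140:260,130:440],None,fx=2.2,fy=2.2,interpolation=cv2.INTER_CUBIC)
cv2.imwrite('pics/crop.png',np.vstack([a,b]))
for n,p in(('S',S),('T',T)):
    print(n,p['cx'],p['cy'],p['fy'],proj(p,[0.4685,.0055,.016]))
    for t in('screen','laptop'):
        for d in env.trace(p,t)[:1]:
            c=max(cv2.findContours(d['mask'].astype('uint8'),0,1)[0],key=cv2.contourArea)
            print(t,round(d['score'],2),cv2.approxPolyDP(c,4,True).reshape(-1,2).tolist())
E
```

```text
S 285.0434364097921 208.96175640396322 507.90806500005687 [[240.89633208 198.21754613]]
screen 0.88 [[286, 164], [281, 227], [379, 237], [389, 175]]
laptop 0.72 [[153, 145], [148, 153], [158, 182], [157, 209], [171, 232], [192, 223], [187, 202], [177, 186], [168, 184], [161, 150]]
T 283.02956774139557 204.91610021202794 447.0032063730281 [[328.06222183 256.08738945]]
screen 0.69 [[165, 239], [279, 252], [284, 221], [183, 213]]
laptop 0.64 [[165, 242], [179, 246], [178, 283], [278, 289], [282, 221], [185, 212]]
```

View pics/crop.png

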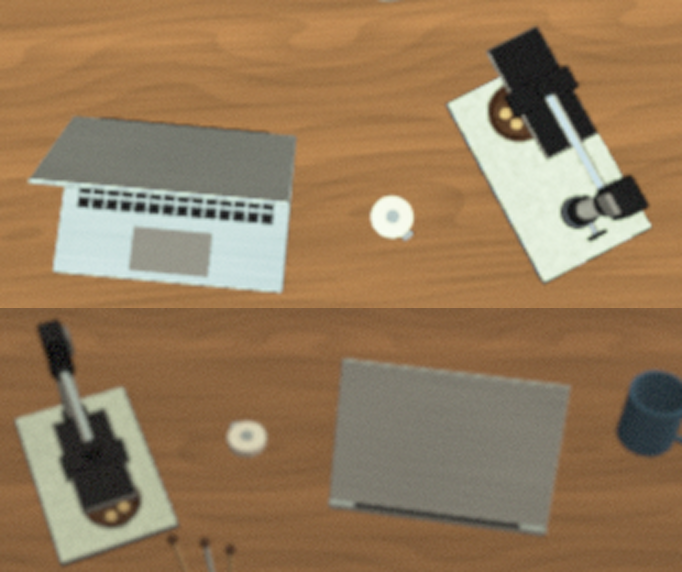

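The crop shows clear corners: the free edge, hinge and base front of the laptop, and the board corners. I'll fit the models to both views, with free heights as a check.

```bash
cat > fit.py <<'E'
from h import *
import pickle
from scipy.optimize import least_squares as LS
S,T=pickle.load(open('st.pkl','rb'))
t=lambda x,y:(x/2.2+150,y/2.2+160)
s=lambda x,y:(x/2.2+130,(y-308)/2.2+140)
def rz(a):return R.from_euler('z',a).as_matrix()
def lap(p):
    x,y,yaw,q,z0=p
    u=np.array([-np.cos(q)*.195,0,np.sin(q)*.195]);H=np.array([.1,0,.017])
    L=[H+u+[0,.144,0],H+u-[0,.144,0],H+[0,.144,0],H-[0,.144,0],[-.1,.145,.014],[-.1,-.145,.014]]
    return np.array(L)@rz(yaw).T+[x,y,z0]
lt=np.array([t(30,181),t(292,199),t(75,118),t(297,136),t(53,271),t(282,291)])
ls=np.array([s(570,385),s(343,360),s(547,532),s(331,503)])
f=lambda p:np.r_[(proj(T,lap(p))-lt).ravel(),(proj(S,lap(p)[:4])-ls).ravel()]
r=LS(f,[.48,.28,0,1,0],loss='soft_l1');print('laptop',r.x.round(4),f(r.x).round(1))
def brd(p):
    return np.array([[.2,.08,.01],[-.06,.08,.01],[-.06,-.08,.01],[.2,-.08,.01]])@rz(p[2]).T+[p[0],p[1],p[3]]
bt=np.array([t(447,104),t(545,281),t(650,226)]);bs=np.array([s(177,525),s(124,387),s(17,417),s(62,562)])
g=lambda p:np.r_[(proj(T,brd(p)[:3])-bt).ravel(),(proj(S,brd(p))-bs).ravel()]
b=LS(g,[.45,-.22,.4,0],loss='soft_l1');print('stand',b.x.round(4),np.degrees(b.x[2]),g(b.x).round(1))
E
python3 fit.py
```

```text
laptop [ 0.4994  0.279  -0.1483  1.0096 -0.0051] [-0.6 -0.3 -2.   0.9 -1.1 -0.7 -1.3 -0.9 -0.3  0.8  0.2  0.1 -1.2  1.2
 -1.5  0.8 -1.3 -1.5 -1.5 -0.4]
stand [ 0.4521 -0.2266  0.3908 -0.0065] 22.389310913003765 [-1.5 -0.7 -1.8  1.2  0.1  0.4  0.4 -0.4 -0.5 -0.6 -1.6  0.6 -1.3  0.7]
```

```bash
cat >> h.py <<'E'
LX,LY,LYAW=.4994,.279,-8.5
def L(x,y,z):
    c,s=np.cos(np.radians(LYAW)),np.sin(np.radians(LYAW)); return [LX+c*x-s*y,LY+s*x+c*y,z]
E
python3 - <<'E'
from h import *
o=[180,0,LYAW]
env.gripper_to(0.0)
env.goto(L(-.055,0,.26),o)
env.move_straight(L(-.055,0,.157))
print('pre',env.read_state()['force'])
h=env.move_straight(L(.03,0,.162),rate=.05,force_limit=1.2)
s=env.read_state();print('contact',h,s['position'],s['force'],s['clock'])
env.move_straight(L(.125,0,.17),rate=.06)
env.dwell(.3);s=env.read_state();print(s['position'],s['force'],s['clock'])
S,T=env.grab_frame('scene'),env.grab_frame('top')
W=env.grab_frame('wrist')
import pickle;pickle.dump((S,T),open('st2.pkl','wb'))
a=cv2.resize(T['image'][160:300,150:460],None,fx=2.2,fy=2.2,interpolation=cv2.INTER_CUBIC)
b=cv2.resize(S['image'][130:260,130:440],None,fx=2.2,fy=2.2,interpolation=cv2.INTER_CUBIC)
cv2.imwrite('pics/crop2.png',np.vstack([a,b]))
E
```

```text
pre [-0.54163301  0.00811133  0.44473108]
contact True [0.48066593 0.28147953 0.15845022] [-0.42641774  0.49223244  0.59334384] 6.3417
[0.6231229  0.2606449  0.17019258] [-2.35658779  1.51231833  0.01068197] 9.2167
```

View pics/crop2.png

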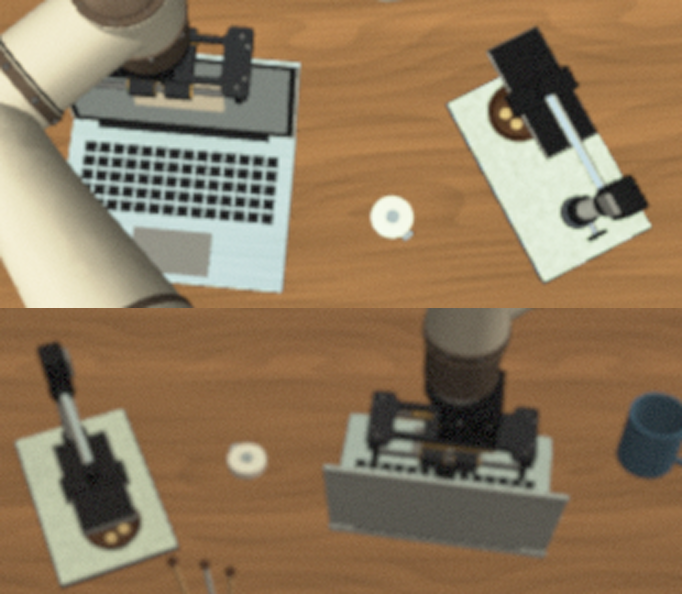

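The screen is now past upright: the free edge in the scene crop runs (324,466)-(568,496) and the hinge (331,527)-(547,552). I'll compute the angle, retract and look at the grip with the wrist camera.

```bash
cat > w.py <<'E'
from fit import *
S2,T2=pickle.load(open('st2.pkl','rb'))
s2=lambda x,y:(x/2.2+130,(y-308)/2.2+130)
m=np.array([s2(568,496),s2(324,466),s2(547,552),s2(331,527)]);mt=np.array([t(300,63)])
P=lambda q:lap([*r.x[:3],q[0],r.x[4]])
k=LS(lambda q:np.r_[(proj(S2,P(q)[:4])-m).ravel(),(proj(T2,P(q)[1])-mt).ravel()],[1.8],loss='soft_l1');print('screen q',k.x,k.fun.round(1))
E
python3 w.py
python3 - <<'E'
from h import *
import pickle
env.move_straight(L(.06,0,.175),rate=.1)
env.move_straight(L(.05,0,.33),rate=.2)
Y=22.4;o=[180,0,Y];d=R.from_euler('z',Y,degrees=True).apply
env.gripper_to(1.0)
W=[];pic=[]
for dx,dy in((-.05,0.03),(.0,.0)):
    env.goto(np.array([.452,-.227,.36])+d([dx,dy,0]),o);env.dwell(.2)
    w=env.grab_frame('wrist');W.append(w)
    pic.append(w['image'][:,:])
    print(w['position'],w['orientation'],w['fx'],proj(w,[.452,-.227,.215]))
    for n in('grip','button_face','phone'): print(n,[(x['xyz'],round(x['score'],2)) for x in env.search_frame(w,n)[:2]])
pickle.dump(W,open('w.pkl','wb'))
cv2.imwrite('pics/w.png',cv2.resize(np.hstack(pic),(800,300),interpolation=cv2.INTER_AREA))
S,T=env.grab_frame('scene'),env.grab_frame('top')
cv2.imwrite('pics/w0.png',pic[0]);cv2.imwrite('pics/w1.png',pic[1])
pickle.dump((S,T),open('st3.pkl','wb'))
for p in (S,T):print([(x['xyz'],round(x['score'],2)) for n in('screen','screen_edge') for x in env.search_frame(p,n)[:1]])
print(env.read_state()['clock'])
E
```

```text
laptop [ 0.4994  0.279  -0.1483  1.0096 -0.0051] [-0.6 -0.3 -2.   0.9 -1.1 -0.7 -1.3 -0.9 -0.3  0.8  0.2  0.1 -1.2  1.2
 -1.5  0.8 -1.3 -1.5 -1.5 -0.4]
stand [ 0.4521 -0.2266  0.3908 -0.0065] 22.389310913003765 [-1.5 -0.7 -1.8  1.2  0.1  0.4  0.4 -0.4 -0.5 -0.6 -1.6  0.6 -1.3  0.7]
screen q [1.82118421] [ 0.1 -0.3 -1.1  0.  -1.3 -0.6 -1.5 -1.3 -0.7 -0.2]
[ 0.46180527 -0.19063268  0.52193259] [-1.55664678e+01 -3.81216778e-02 -6.75475691e+01] 314.37536788773315 [[310.46902377 145.76029592]]
grip []
button_face [([0.4415, -0.2111, 0.2048], 0.6)]
phone [([0.5418, -0.1968, 0.1349], 0.97)]
[ 0.51831559 -0.19969006  0.52262602] [-15.51831029  -0.0743136  -67.60296713] 314.37536788773315 [[279.16164153 195.37493136]]
grip [([0.5663, -0.1809, 0.1371], 0.77)]
button_face [([0.4465, -0.2098, 0.2039], 0.65)]
phone [([0.5695, -0.1817, 0.1293], 0.84), ([0.5372, -0.1908, 0.0584], 0.29)]
[([0.6276, 0.2619, 0.1314], 0.68), ([0.6249, 0.2609, 0.1262], 0.91)]
[([0.6171, 0.2576, 0.127], 0.59), ([0.6222, 0.2568, 0.1272], 0.95)]
15.9167
```

View pics/w.png

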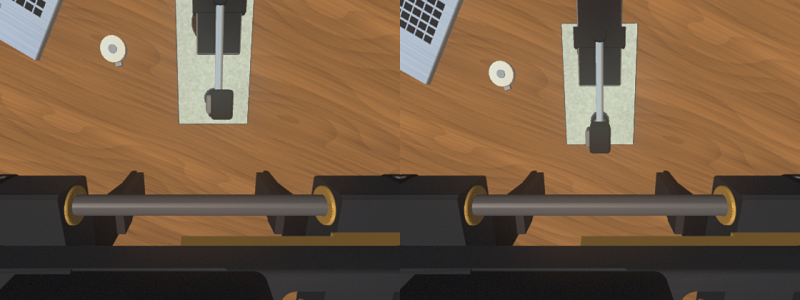

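The boom is aligned with the image column, so the yaw is right. The grip appears at about (308,145) in the first wrist view and (279,192) in the second. I'll zoom in for the corners.

```bash
python3 - <<'E'
import cv2,numpy as np
a=cv2.imread('pics/w0.png')[110:180,270:340];b=cv2.imread('pics/w1.png')[155:225,240:310]
f=lambda x:cv2.convertScaleAbs(cv2.resize(x,(400,400),interpolation=cv2.INTER_CUBIC),alpha=1.8,beta=10)
cv2.imwrite('pics/g.png',np.hstack([f(a),f(b)]))
E
```

```text
(no output)
```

View pics/g.png

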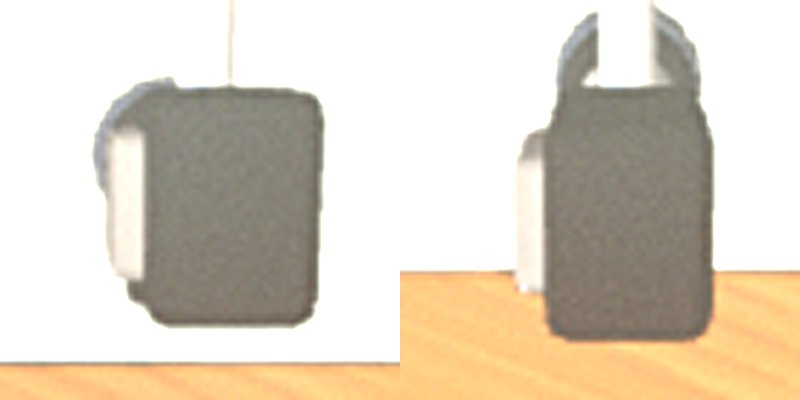

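Both grip-top centres (310.7,145.8) and (280,193) match the projection of (0.452,-0.227,0.215) within about 2 mm, and the 41.7 px depth gives a top height near 0.22. That's good enough to grasp.

```bash
python3 - <<'E'
from h import *
p=lambda z:[.452,-.227,z]
print('hit',env.move_straight(p(.173),rate=.12,force_limit=8))
def st(n):
    s=env.read_state();print(n,s['position'].round(4),s['force'].round(1),round(s['opening'],3),s['finger_force'],round(s['clock'],2));return s
st('down')
env.gripper_to(0.0,35);env.dwell(.4);s=st('closed')
E
```

```text
hit False
down [ 0.4524 -0.2271  0.1736] [ 1.  -0.3  0.3] 1.002 0.0 17.62
closed [ 0.4519 -0.2268  0.173 ] [-1.1  2.7  1.5] 0.341 34.987783312099054 18.99
```

Opening 0.341 × 87 = 29.7 mm, so the button is fully pressed. Next I'll lift.

```bash
python3 - <<'E'
from h import *
def st(n):
    s=env.read_state();print(n,s['position'].round(4),s['force'].round(1),round(s['opening'],3),s['finger_force'],round(s['clock'],2));return s
p=lambda z:[.452,-.227,z]
print(env.move_straight(p(.233),rate=.06));st('60')
print(env.move_straight(p(.289),rate=.06));st('116')
print(env.move_straight(p(.298),rate=.02,force_limit=8));st('top')
env.dwell(.5);st('top')
S,T=env.grab_frame('scene'),env.grab_frame('top')
for c in(S,T):
    print([(n,x['xyz'],round(x['score'],2)) for n in('phone','tape_measure','button_dish','screen') for x in env.search_frame(c,n)[:1]])
cv2.imwrite('pics/end.png',cv2.resize(S['image'][90:270,120:440],None,fx=2.4,fy=2.4,interpolation=cv2.INTER_CUBIC))
E
```

```text
False
60 [ 0.4518 -0.2268  0.2331] [ 1.1  3.4 -4.5] 0.341 34.98770553938812 20.14
False
116 [ 0.4519 -0.2268  0.2891] [-0.9  5.  -3.9] 0.343 34.98776625841856 21.23
True
top [ 0.4518 -0.2267  0.2917] [ 1.9 -4.4 -4. ] 0.34 34.99104352842551 21.57
top [ 0.4518 -0.2267  0.2905] [ 2.5 -5.5 -4.8] 0.347 35.000855054240674 22.07
[('tape_measure', [0.6284, 0.2599, 0.1289], 0.63), ('button_dish', [0.5799, -0.1584, 0.0214], 0.78), ('screen', [0.6264, 0.2609, 0.128], 0.89)]
[('phone', [0.6283, -0.1602, 0.2468], 0.72), ('tape_measure', [0.4622, 0.0098, 0.0154], 0.53), ('screen', [0.6192, 0.2581, 0.1256], 0.58)]
```

View pics/end.png

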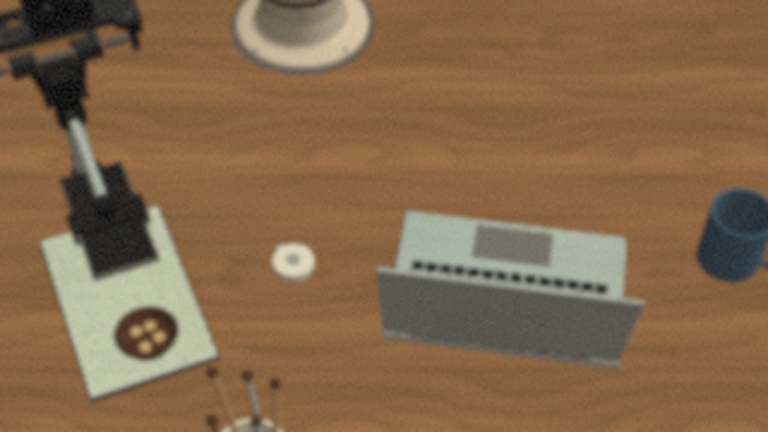

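The column is up (phone at z 0.247) and nothing else has moved: the tape is at (293,260), the dish at (146,332). The force stop tripped on sideways force rather than on the stop, so I'll move up the last 2–3 mm.

```bash
python3 - <<'E'
from h import *
def st(n):
    s=env.read_state();print(n,s['position'].round(4),s['force'].round(1),round(s['opening'],3),s['finger_force'],round(s['clock'],2));return s
print(env.move_straight([.452,-.227,.2965],rate=.015,force_limit=25));st('a')
env.dwell(.7);st('b')
T=env.grab_frame('top');print([(x['xyz'],x['score']) for x in env.search_frame(T,'phone')[:1]])
E
```

```text
False
a [ 0.4516 -0.2266  0.2932] [  4.6  -4.3 -20.6] 0.344 35.11824565473944 23.25
b [ 0.4517 -0.2266  0.2933] [  3.9  -3.8 -21.3] 0.349 35.11704967590049 23.95
[([0.633, -0.1619, 0.2535], 0.72)]
```

At the stop: lift of 0.120 m, a steady upward push of about 16 N, button flush. Handing in.

```bash
python3 -c "
from workcell import env
print(env.close_job())"
```

```text
the job is handed in; nothing more can be done
None
```

The job is handed in, though no verdict came back: the screen measured about 104° (1.82 rad), and the column is held at the second stop with the button squeezed (35 N grip). The tape measure, dish and mug looked undisturbed; I did not re-measure the needle jar.

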